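Tip the coffee scoop out of the tall utensil pot

TASK

The short coffee scoop has sunk to the bottom of the tall cream utensil pot, too deep to reach. Pick the pot up and tip it from just above the wooden board so that the scoop slides out gently onto the board and never onto the worktop, then stand the empty pot upright back on its round cork mat, and last lay the scoop on the small blue-grey plate, with neither end over its rim. Leave the cup, the jar and the wooden spoon where they are.

Things in the scene. Friction and masses are not known exactly. Their poses are not given: they have to be found in the camera images.
- pot: Tall slim cream metal utensil pot with steel rim and black foot band, 0.25 to 0.4 kg, loose, upright on the mat. 200 mm high, open top. Origin: centre of its underside, z up its axis. Flat parallel sides at y = +-31 mm (62 mm over them, to grip); the other faces slope outwards 4 degrees, from x = +-26 mm at the foot to +-40 mm at the rim. Walls and floor 5 mm, slippery inside
- pot_mouth (a point): Centre of the pot's mouth, level with the rim, 200 mm from its underside; axes as the pot's. The scoop slides out once the pot's axis is tipped towards its +x or -x to about 95 to 100 degrees from upright (mouth a little below level)
- scoop: Coffee scoop, 105 mm long, 0.06 kg, loose, bowl down in the pot, its top about 90 mm below the rim. Origin: outermost point of the bowl's end; z runs from there along the scoop to the handle's end; x points out of the bowl's open side. Bowl: steel, 38 mm diameter (z 0 to 38), 24 mm deep (x -12 to 12). Handle: straight dark wood bar, z 36 to 105, 14 mm wide (y), 10 mm thick (x 2 to 12)
- scoop_bowl_end (a point): The bowl's end of the scoop (the scoop's origin); axes as the scoop's
- scoop_handle (a point): Middle of the handle's cross-section, 70 mm from the bowl's end: the place to grip. Once tipped out, the scoop may lie on its bowl, its brim or its side
- scoop_handle_end (a point): Free end of the handle, middle of its cross-section, 105 mm from the bowl's end
- mat: Round cork mat, 130 mm diameter, 6 mm thick, fixed to the worktop; the pot's place. Origin: centre of its underside (height 0), z up. It lies to the left or to the right of the board, the plate to the other side
- board: Flat wooden chopping board, 220 mm (x) by 300 mm (y), 18 mm thick, no rim, fixed. Origin: centre of its underside (height 0), z up
- plate: Small round blue-grey plate, fixed, to lay the scoop on: flat floor of about 140 mm diameter, 5 mm thick, sloping rim out to 180 mm diameter and 14 mm high. Origin: centre of its underside (height 0), z up
- cup: Bystander: blue-grey cup, 76 mm across, 62 mm high, loose, beyond the board. Origin: centre of its underside
- jar: Bystander: glass jar with steel lid, 68 mm across, 110 mm high, loose, beyond the board. Origin: centre of its underside
- spoon: Bystander: light wooden spoon, 240 mm long, lying beyond the board roughly along y, loose. Origin: on its underside; x runs from handle to tip
Mind the look-alikes: they are no part of the job. Leave any red or yellow look-alike of the pot alone.

How it is judged:
On the way, in this order (a step that is already met when the one before it is completed fails the run):
1. the pot is held tipped on its side or further, its mouth over the board (angle between pot's own z axis and vertical above 1.4 rad and contact force between the fingers and pot above 0.5 N and x of pot_mouth in the frame of board between -0.11 and 0.11 m and y of pot_mouth in the frame of board between -0.15 and 0.15 m), for 0.2 s.
2. the scoop lies at rest on the board, out of the pot (x of scoop_bowl_end in the frame of board between -0.11 and 0.11 m and y of scoop_bowl_end in the frame of board between -0.15 and 0.15 m and z of each of scoop_bowl_end, scoop_handle_end in the frame of board below 0.05 m and x of scoop_handle_end in the frame of board between -0.11 and 0.11 m and y of scoop_handle_end in the frame of board between -0.15 and 0.15 m and contact force between scoop and board above 0.1 N and contact force between scoop and pot below 0.02 N and linear speed of scoop below 0.05 m/s), for 0.2 s.
3. the pot stands upright on the cork mat again, let go (horizontal distance between pot and mat below 0.03 m and angle between pot's own z axis and vertical below 0.06 rad and height (world z) of pot between 0.003 and 0.01 m and linear speed of pot below 0.03 m/s and contact force between the fingers and pot below 0.05 N), for 0.2 s.
At the end, for the whole second after the job is handed in: The pot stands upright (within 3.4 degrees) on the cork mat, its centre within 30 mm of the mat's; the scoop lies at rest on the plate, both its ends inside the plate's rim (within 90 mm of its centre); nothing is moving (horizontal distance between pot and mat below 0.03 m and angle between pot's own z axis and vertical below 0.06 rad and height (world z) of pot between 0.003 and 0.01 m and linear speed of each of pot, scoop below 0.03 m/s and horizontal distance between each of scoop_bowl_end, scoop_handle_end and plate below 0.09 m and height (world z) of each of scoop_bowl_end, scoop_handle_end below 0.045 m and contact force between scoop and plate above 0.1 N); the robot touches nothing.
It fails at once if the scoop is thrown or dropped hard (faster than 1.6 m/s) (linear speed of scoop above 1.6 m/s).
It fails at once if the scoop lands on the worktop (height (world z) of scoop_bowl_end below 0.024 m and horizontal distance between scoop_bowl_end and plate above 0.11 m and horizontal distance between scoop_bowl_end and pot above 0.05 m).
It fails at once if the cup, jar or wooden spoon is pushed more than 30 mm (distance of any of cup, jar, spoon from where it was at the start of the episode above 0.03 m).
It also fails if it takes over 67 s, if anything falls off the work surface, if the arm or the gripper's body presses on something with over 40 N, if the wrist force passes 120 N, or if a joint passes its speed limit or range.

ROBOT

A 7-joint arm with a two-finger parallel gripper is mounted at the origin on the work surface. World frame = base frame: x ahead of the robot, y to its left, z up, the work surface at z = 0. Lengths are in m, angles in rad, forces in N, time in s.
With the tool pointing down it reaches from about 0.35 to 0.9 m from the base axis. Payload 19.9 kg.
Tool frame: the origin (TCP) lies between the finger pads; the fingertips stand 19 mm ahead of it and the grasp point (between the pads) is the TCP; z points along the fingers, y is the line along which they close (so a half turn about z gives the same grasp; the last joint's range is limited). The gripper opens to 94 mm and grips with 3 to 60 N. Pads are 16 mm wide; open, the fingers measure 119 mm over their backs; the gripper's body (75 mm by 177 mm) begins 78 mm behind the grasp point.
Start: joints at [1.258, 0.417, -0.01, 1.614, 0.005, 1.111, -0.053], TCP at [0.168, -0.602, 0.224] pointing down, gripper open.
Joint ranges: [-2.81, 2.81], [-0.39, 2.02], [-1.27, 1.25], [0.06, 2.57], [-1.19, 4.33], [0.19, 2], [-2.82, 2.82]. Speed limits (rad/s): [1.89, 1.89, 2.39, 2.39, 3.01, 3.01, 3.01].

INTERFACE

Orientations are given as a 3x3 rotation matrix whose columns are the frame's x, y, z axes.
In Python, from rig import robot gives the robot as it stands. Calls block until the motion is done:
- robot.move_ptp(position, orientation): joint-space move of the TCP to a pose.
- robot.move_linear(position, velocity=0.15, frame=None, threshold=None): straight line of the TCP; frame=None keeps the orientation; velocity is the mean speed in m/s. With threshold (N) it stops when the force on the tool has changed by that much, and returns True; else False.
- robot.goto_joints(angles): joint-space move.
- robot.gripper_to(opening): finger opening in m; the grip force is fixed at half the most; returns when the fingers have stopped.
- robot.pause(seconds).
- robot.ik(position, orientation): joint angles nearest the present ones, or None.
- robot.get_state(): the state.
- robot.grab_frame(name): name is "side" or "top" or "wrist"; returns the picture (384x512x3 uint8, red, green, blue); there is no depth.
- robot.camera_info(name): a dict with "fx", "fy", "cx", "cy" (pixels), "rvec" (rotation vector, rad) and "tvec" (3), from world to camera coordinates, as OpenCV has them. Camera axes: x right, y down, z forward; pixel columns grow to the right and rows downward; lengths in m; the calibration is good to about 2 mm. A picture is of the moment at which its call begins: read the wrist's pose just before it. camera_info takes no time and is no camera call; for the wrist camera it gives the pose at the moment of the call.
A pose or a line that the arm cannot do raises robot.PlanningError and nothing moves.
- robot.sign_off(): hands the job in; it is judged then, once.
The state is a dict: "time": time; "qpos": joint angles; "joint_vel": joint speeds; "effort": joint torques, N m; "ee_pos": TCP position; "tool_rot": TCP orientation; "force": force on the tool from outside, world axes, zero at the start; "moment": the same for the moment, N m; "opening": finger opening in m; "grasp_force": force on a finger pad.
Only numpy, scipy, OpenCV 4.12 (cv2) and the standard library are available. Lean on these libraries where they do the work, as an engineer would, in place of code of your own. Each camera call takes 0.05 s, during which the arm holds its last target. There are 200 camera calls.

## Working session

There is one attempt and no reset: what is moved stays moved. The work goes in short steps, each a Python script; the robot and the scene stay as the last script left them, time stands still between calls to the robot, and variables do not carry over. Pictures are saved under pics/ and viewed, at most 10 in all, crops included, and the job is handed in when it is done.

```bash
mkdir -p pics; ls; python3 - <<'E'
from rig import robot
import cv2,numpy as np
for n in("top","side"):
    im=robot.grab_frame(n); cv2.imwrite(f"pics/{n}0.png",im[:,:,::-1])
    c=robot.camera_info(n); R=cv2.Rodrigues(np.array(c["rvec"]))[0]; print(n,c,"pos",-R.T@np.array(c["tvec"]))
s=robot.get_state();print(s["time"],s["ee_pos"],s["tool_rot"],s["opening"])
E
```

```text
pics
top {'fx': 391.1540113522786, 'fy': 391.1540113522786, 'cx': 252.9576487178626, 'cy': 190.72901471229102, 'rvec': array([ 2.1466897 , -2.1070343 ,  0.19759154]), 'tvec': array([0.04556153, 0.62981563, 1.08886431])} pos [0.420654   0.05840211 1.18490864]
side {'fx': 424.7529637475231, 'fy': 424.7529637475231, 'cx': 254.46083037814554, 'cy': 193.72517124394076, 'rvec': array([ 2.26089171, -0.48911602,  0.22081933]), 'tvec': array([-0.51574443,  0.32699706,  1.20140048])} pos [ 0.18794951 -0.82691318  1.04745982]
0.1 [ 0.16767386 -0.60176692  0.22387834] [[ 9.63296837e-01  2.68438178e-01 -3.84094075e-04]
 [ 2.68438438e-01 -9.63296272e-01  1.04764395e-03]
 [-8.87687580e-05 -1.11229771e-03 -9.99999377e-01]] 0.09402746414614277
```

View pics/top0.png

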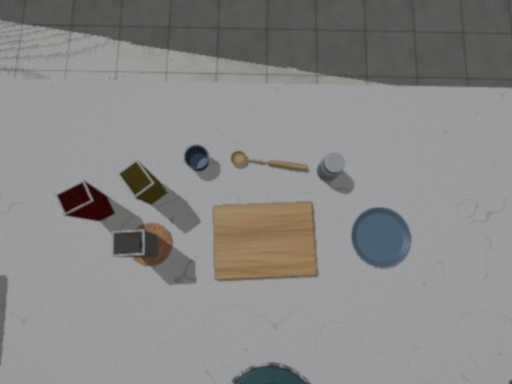

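View pics/side0.png

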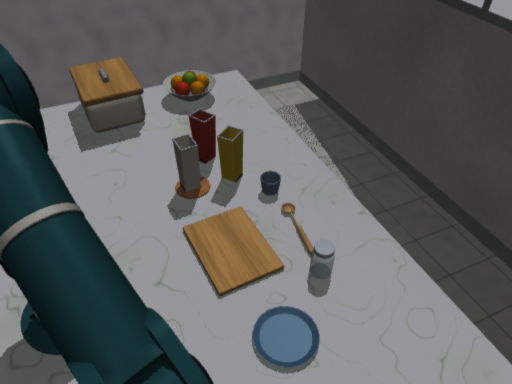

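The top view shows the cream pot with its rim at (129,243) on the cork mat (150,245). The board is at (264,240) and the plate at (381,238). The look-alikes are red (75,198) and yellow (137,180), both off the mat. The cream pot on the mat fits the description. I'll confirm it in a crop and measure.

```bash
cat > h.py <<'E'
from rig import robot
import cv2,numpy as np
def cam(n):
    c=robot.camera_info(n); K=np.array([[c["fx"],0,c["cx"]],[0,c["fy"],c["cy"]],[0,0,1.]])
    return K,cv2.Rodrigues(np.array(c["rvec"]))[0],np.array(c["tvec"])
def ground(C,uv,z):
    K,R,t=C; o=-R.T@t; d=(R.T@np.linalg.inv(K)@np.c_[np.atleast_2d(uv),np.ones(len(np.atleast_2d(uv)))].T).T
    return o+d*((z-o[2])/d[:,2])[:,None]
def proj(C,P):
    K,R,t=C; return cv2.projectPoints(np.atleast_2d(P).astype(float),cv2.Rodrigues(R)[0],t,K,None)[0][:,0]
E
python3 - <<'E'
from h import *
im=cv2.imread("pics/top0.png"); hsv=cv2.cvtColor(im,cv2.COLOR_BGR2HSV); C=cam("top")
def seg(lo,hi,box):
    m=np.zeros(im.shape[:2],np.uint8);x0,y0,x1,y1=box
    m[y0:y1,x0:x1]=cv2.inRange(hsv,lo,hi)[y0:y1,x0:x1]
    cs=cv2.findContours(m,0,1)[0]; return max(cs,key=cv2.contourArea)
b=seg((5,70,60),(30,255,255),(205,195,325,285)); r=cv2.minAreaRect(b); print("board",r)
p=ground(C,cv2.boxPoints(r),0.018);print(p,p.mean(0))
q=seg((90,60,30),(125,255,255),(335,195,425,280)); e=cv2.minEnclosingCircle(q);print("plate",e,ground(C,[e[0]],.012))
m=seg((3,90,60),(20,255,255),(120,220,180,270)); print("mat bbox",cv2.boundingRect(m))
hull=cv2.convexHull(m)[:,0]; h=hull[hull[:,0]>146]; P=ground(C,h,.006)[:,:2]
A=np.c_[2*P,np.ones(len(P))]; s=np.linalg.lstsq(A,(P**2).sum(1),rcond=None)[0];print("mat",s[:2],np.sqrt(s[2]+s[:2]@s[:2]))
for n,pt in dict(red=(75,198),yel=(137,180)).items(): print(n,ground(C,[pt],.2))
print("pot",ground(C,[(129,243)],.206)); print("cup",ground(C,[(197,153)],.06),"spoon",ground(C,[(239,158),(307,168)],.01),"jar",ground(C,[(334,163)],.11))
cv2.imwrite("pics/crop1.png",cv2.resize(im[150:280,50:220],None,fx=4.5,fy=4.5,interpolation=cv2.INTER_CUBIC))
E
```

```text
board ((264.03302001953125, 240.25942993164062), (73.49578094482422, 101.16529083251953), 87.51044464111328)
[[ 0.58784296  0.18001396  0.018     ]
 [ 0.60699923 -0.12458615  0.018     ]
 [ 0.39016006 -0.13182442  0.018     ]
 [ 0.37230963  0.16267877  0.018     ]] [0.48932797 0.02157054 0.018     ]
plate ((380.8314514160156, 236.7478790283203), 29.714143753051758) [[ 0.50471199 -0.3274116   0.012     ]]
mat bbox (134, 224, 38, 41)
mat [0.47133386 0.36085578] 0.06151494896298492
red [[0.57509013 0.51021367 0.2       ]]
yel [[0.62490942 0.35592821 0.2       ]]
pot [[0.46376977 0.36243106 0.206     ]]
cup [[0.73937892 0.22586072 0.06      ]] spoon [[ 0.74003626  0.10242062  0.01      ]
 [ 0.71221667 -0.10838507  0.01      ]] jar [[ 0.70345119 -0.17084663  0.11      ]]
```

View pics/crop1.png

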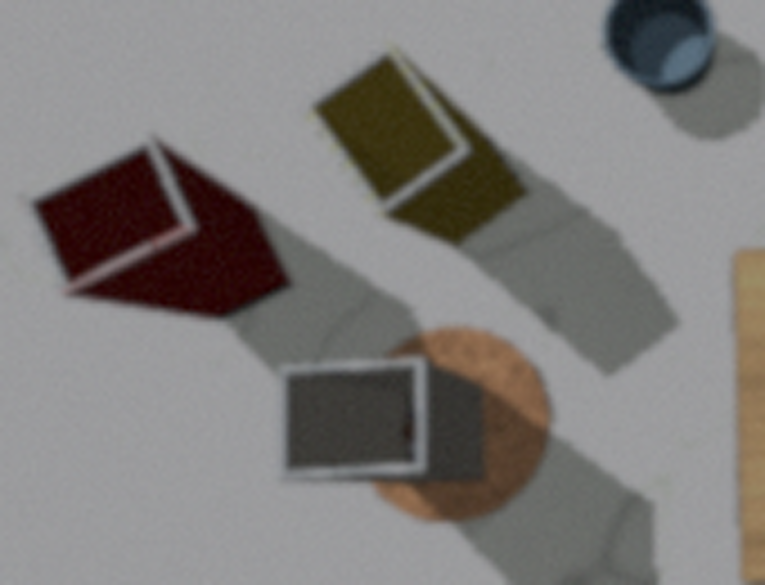

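The crop confirms the cream pot: rim corners at crop (283,365), (425,357), (425,478) and (285,480), standing on the cork mat. Red and yellow stand off it. Next I'll check the pot's yaw, the clearances and the reach for a grip tilted from the far (+y) side. Tipping the pot from there keeps the gripper above the mouth.

```bash
cat >> h.py <<'E'
def Rtool(yaw,a,tip=0,flip=1):
    """pot +x' axis tipped toward dir d=-y rotated by yaw; tool z initially along d, a below horizontal; closing along d-perp"""
    d=np.array([np.sin(yaw),-np.cos(yaw),0]); c=np.array([np.cos(yaw),np.sin(yaw),0])
    z=np.cos(a)*d-np.sin(a)*np.array([0,0,1]); y=c*flip
    R=np.c_[np.cross(y,z),y,z]
    return cv2.Rodrigues(c*tip)[0]@R
E
python3 - <<'E'
from h import *
C=cam("top")
f=lambda L:np.array(L)/4.5+[50,150]
pot=ground(C,f([(283,365),(425,357),(425,478),(285,481)]),.206);print(pot.round(4),pot.mean(0))
print("red",ground(C,f([(35,203),(153,143),(193,230),(70,293)]),.2).round(3).tolist())
print("yel",ground(C,f([(313,106),(392,50),(468,150),(386,210)]),.2).round(3).tolist())
yaw=0.03
for fl in(1,-1):
  for a in (30,40,50,60):
    for h in(.12,.15):
      a_=np.radians(a); out=[]
      for tip in range(0,105,10):
        t=np.radians(tip); fr=min(1,tip/60)
        p=np.array([.464,.362,h+.006+.0])*(1-fr)+np.array([.48,.16,.14])*fr + np.array([0,0,.1*np.sin(np.pi*fr)])
        q=robot.ik(p,Rtool(yaw,a_,t,fl)); out.append(q is not None)
      print(fl,a,h,"".join("01"[o] for o in out), None if (q is None) else np.round(q,2))
E
```

```text
[[0.4924 0.4048 0.206 ]
 [0.4983 0.3265 0.206 ]
 [0.4322 0.322  0.206 ]
 [0.4291 0.3984 0.206 ]] [0.46300072 0.36290774 0.206     ]
red [[0.582, 0.555, 0.2], [0.618, 0.491, 0.2], [0.568, 0.464, 0.2], [0.531, 0.53, 0.2]]
yel [[0.641, 0.402, 0.2], [0.675, 0.359, 0.2], [0.617, 0.312, 0.2], [0.581, 0.356, 0.2]]
1 30 0.12 11111111111 [ 0.68  0.53 -0.8   2.05 -0.48  0.75  0.35]
1 30 0.15 11111111111 [ 0.68  0.53 -0.8   2.05 -0.48  0.75  0.35]
1 40 0.12 11111111111 [ 0.73  0.61 -0.77  2.05 -0.66  0.81  0.58]
1 40 0.15 11111111111 [ 0.73  0.61 -0.77  2.05 -0.66  0.81  0.58]
1 50 0.12 11111111111 [ 0.78  0.73 -0.77  2.04 -0.75  0.88  0.73]
1 50 0.15 11111111111 [ 0.78  0.73 -0.77  2.04 -0.75  0.88  0.73]
1 60 0.12 11111111111 [ 0.85  0.87 -0.81  2.02 -0.77  0.93  0.82]
1 60 0.15 11111111111 [ 0.85  0.87 -0.81  2.02 -0.77  0.93  0.82]
-1 30 0.12 11111111111 [ 0.25  0.42 -0.27  2.06 -0.81  0.88 -2.52]
-1 30 0.15 11111111111 [ 0.25  0.42 -0.27  2.06 -0.81  0.88 -2.52]
-1 40 0.12 11111111111 [ 0.29  0.49 -0.22  2.07 -0.96  1.   -2.31]
-1 40 0.15 11111111111 [ 0.29  0.49 -0.22  2.07 -0.96  1.   -2.31]
-1 50 0.12 11111111111 [ 0.31  0.58 -0.18  2.06 -1.08  1.13 -2.15]
-1 50 0.15 11111111111 [ 0.31  0.58 -0.18  2.06 -1.08  1.13 -2.15]
-1 60 0.12 11111111111 [ 0.34  0.69 -0.16  2.04 -1.15  1.26 -2.03]
-1 60 0.15 11111111111 [ 0.34  0.69 -0.16  2.04 -1.15  1.26 -2.03]
```

```bash
cat >> h.py <<'E'
YAW=.057; A=np.radians(42); H=.135
POT=np.array([.463,.363,.006]); B=np.array([.4893,.0216,0]); MAT=np.array([.4713,.3608])
EX=np.array([np.cos(YAW),np.sin(YAW),0]); EY=np.array([-np.sin(YAW),np.cos(YAW),0]); Z=np.array([0,0,1.])
def tipped(M,deg,fl):
    t=np.radians(deg); zp=-np.sin(t)*EY+np.cos(t)*Z
    return M-(.2-H)*zp, Rtool(YAW,A,t,fl)
E
python3 - <<'E'
from h import *
s=robot.get_state(); K,R,t=cam("wrist"); print("cam in tool",s["tool_rot"].T@(-R.T@t-s["ee_pos"]), "axis",s["tool_rot"].T@R[2])
M=B+.07*EY+.07*Z
for fl in(1,-1):
    print(fl)
    R0=Rtool(YAW,A,0,fl); g=POT+H*Z
    P=[(np.array([.42,.2,.5]),R0),(g-.13*R0[:,2]+.08*Z,R0),(g-.13*R0[:,2],R0),(g,R0),(g+.12*Z,R0)]
    for k in(.3,.6,1): 
        p1,_=tipped(M+.06*Z,80*k,fl);P.append(((1-k)*(g+.12*Z)+k*p1,Rtool(YAW,A,np.radians(80*k),fl)))
    for d in(80,90,97,104): P.append(tipped(M,d,fl))
    for p,r in P:
        q=robot.ik(p,r); print(np.round(p,3),None if q is None else np.round(q,2))
E
```

```text
cam in tool [ 0.0749971  -0.00025091 -0.16048077] axis [-2.57674964e-01 -5.68022289e-04  9.66231489e-01]
1
[0.42 0.2  0.5 ] [-1.14  0.27  0.35  1.46  0.56  1.98 -0.64]
[0.457 0.459 0.308] [-1.12  0.82  0.17  1.    0.39  1.99 -0.87]
[0.457 0.459 0.228] [-0.86  0.9  -0.37  1.06  0.65  2.   -1.13]
[0.463 0.363 0.141] [-0.46  1.02 -0.91  1.36  0.96  1.98 -1.4 ]
[0.463 0.363 0.261] [-0.64  0.76 -0.55  1.3   0.73  1.96 -1.16]
[0.469 0.289 0.204] [-0.15  0.62 -0.9   1.64  0.7   1.52 -1.17]
[0.475 0.229 0.156] [ 0.22  0.48 -0.92  1.9   0.45  0.99 -0.84]
[0.482 0.155 0.119] [ 0.63  0.54 -0.83  2.04 -0.27  0.7   0.15]
[0.482 0.155 0.059] [ 0.59  0.65 -0.78  2.06 -0.21  0.58  0.17]
[0.482 0.156 0.07 ] [ 0.64  0.69 -0.74  2.05 -0.48  0.66  0.48]
[0.482 0.156 0.078] [ 0.69  0.74 -0.72  2.04 -0.6   0.73  0.63]
[0.482 0.154 0.086] [ 0.74  0.8  -0.73  2.02 -0.66  0.8   0.73]
-1
[0.42 0.2  0.5 ] [-1.14  0.27  0.35  1.46  0.56  1.98  2.5 ]
[0.457 0.459 0.308] [-1.12  0.82  0.17  1.    0.39  1.99  2.28]
[0.457 0.459 0.228] [-0.86  0.9  -0.37  1.06  0.65  2.    2.02]
[0.463 0.363 0.141] [-0.46  1.02 -0.91  1.36  0.96  1.98  1.74]
[0.463 0.363 0.261] [-0.64  0.76 -0.55  1.3   0.73  1.96  1.98]
[0.469 0.289 0.204] [-0.05  0.71 -1.09  1.64  0.8   1.6   1.89]
[0.475 0.229 0.156] [ 0.33  0.55 -1.08  1.9   0.57  1.04  2.2 ]
[0.482 0.155 0.119] [ 0.21  0.42 -0.3   2.05 -0.64  0.79 -2.67]
[0.482 0.155 0.059] [ 0.21  0.53 -0.3   2.07 -0.68  0.68 -2.57]
[0.482 0.156 0.07 ] [ 0.28  0.58 -0.28  2.06 -0.86  0.81 -2.35]
[0.482 0.156 0.078] [ 0.3   0.62 -0.25  2.05 -0.95  0.91 -2.22]
[0.482 0.154 0.086] [ 0.33  0.67 -0.21  2.04 -1.02  1.03 -2.12]
```

```bash
python3 - <<'E'
from h import *
R0=Rtool(YAW,A); g=POT+H*Z
robot.move_ptp(np.array([.42,.2,.5]),R0)
robot.move_ptp(g-.13*R0[:,2]+.08*Z,R0)
robot.move_linear(g-.13*R0[:,2],velocity=.15)
print(robot.get_state()["time"])
for n in("side","wrist"):
    im=robot.grab_frame(n); cv2.imwrite(f"pics/{n}1.png",im[:,:,::-1])
cv2.imwrite("pics/m1.png",cv2.resize(np.hstack([cv2.imread("pics/side1.png"),cv2.imread("pics/wrist1.png")]),(800,300)))
E
```

```text
5.3417
```

View pics/m1.png

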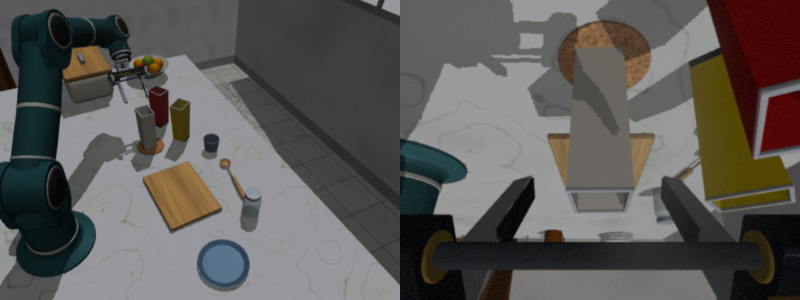

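The fingers straddle the cream pot: it is centred at about column 600 of the montage, between fingers at 515 and 685. Red is clear to the right. Now I grip and lift.

```bash
python3 - <<'E'
from h import *
R0=Rtool(YAW,A); g=POT+H*Z
st=lambda m:print(m,*(np.round(robot.get_state()[k],3) for k in("time","opening","grasp_force","ee_pos","force")))
print(robot.move_linear(g,velocity=.15,threshold=12)); st("at")
robot.gripper_to(.05); st("closed")
robot.move_linear(g+.13*Z,velocity=.12); st("lift")
im=robot.grab_frame("side"); cv2.imwrite("pics/s2.png",im[:,:,::-1])
im=robot.grab_frame("wrist"); cv2.imwrite("pics/w2.png",im[:,:,::-1])
E
```

```text
False
at 6.458 0.094 0.0 [0.463 0.364 0.142] [ 0.517 -0.609 -0.055]
closed 7.058 0.062 29.949 [0.463 0.363 0.141] [1.283 0.725 1.643]
lift 8.292 0.062 29.949 [0.463 0.363 0.27 ] [ 0.191  0.154 -4.306]
```

```bash
python3 - <<'E'
from h import *
M=B+.07*EY+.072*Z; g=POT+(H+.13)*Z
st=lambda m:print(m,*(np.round(robot.get_state()[k],3) for k in("time","opening","ee_pos","force","moment")))
for k in(.3,.6,1):
    p1,_=tipped(M+.06*Z,80*k,1); p=(1-k)*g+k*p1; 
    robot.move_ptp(p,Rtool(YAW,A,np.radians(80*k)))
st("80 high")
p,r=tipped(M,80,1); robot.move_linear(p,velocity=.1,frame=r); st("80")
for n in("side","top"): cv2.imwrite(f"pics/{n}3.png",robot.grab_frame(n)[:,:,::-1])
for d in(86,91,95):
    p,r=tipped(M,d,1); robot.move_ptp(p,r); robot.pause(.3); st(d)
    cv2.imwrite(f"pics/side_{d}.png",robot.grab_frame("side")[:,:,::-1])
c=lambda f:cv2.imread(f)[170:300,150:320]
cv2.imwrite("pics/m3.png",cv2.resize(np.hstack([c("pics/side3.png"),c("pics/side_91.png"),c("pics/side_95.png")]),(800,204)))
E
```

```text
80 high 10.442 0.062 [0.482 0.157 0.121] [ 0.23   0.573 -4.208] [-1.234 -0.185 -0.031]
80 11.192 0.062 [0.482 0.156 0.061] [-0.073 -0.093 -4.681] [-1.237 -0.085 -0.005]
86 11.85 0.062 [0.482 0.157 0.068] [-0.558  0.505 -4.153] [-1.366 -0.177 -0.035]
91 12.45 0.062 [0.482 0.157 0.073] [ 0.393  0.809 -3.982] [-1.492 -0.176  0.005]
95 13.05 0.062 [0.482 0.156 0.078] [ 0.007 -1.406 -3.885] [-1.635 -0.193 -0.014]
```

View pics/m3.png

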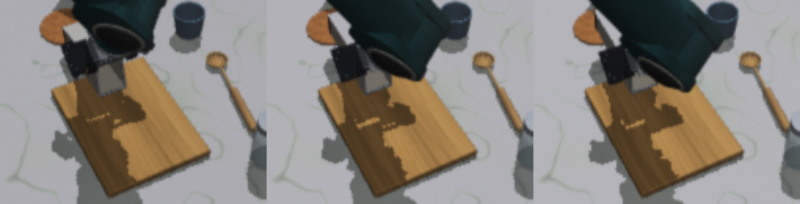

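The pot is held over the board at 95° and nothing has come out yet. I'll tip a little further.

```bash
python3 - <<'E'
from h import *
M=B+.07*EY+.072*Z
ims=[]
for d in(97,99.5,102):
    p,r=tipped(M,d,1); robot.move_ptp(p,r); robot.pause(.5)
    s=robot.get_state(); print(d,round(s["time"],2),np.round(s["force"],2),np.round(s["moment"],2))
    ims.append(robot.grab_frame("side")[170:300,150:320,::-1])
    if len(ims)>1:
        df=np.abs(ims[-1].astype(int)-ims[-2]).sum(2); print((df[90:,:]>60).sum(),(df>60).sum())
cv2.imwrite("pics/m4.png",cv2.resize(np.hstack(ims),(800,204)))
E
```

```text
97 13.85 [ 0.   -1.13 -4.69] [-1.62 -0.15  0.05]
99.5 14.65 [-0.26 -0.   -4.62] [-1.71 -0.17  0.02]
122 962
102 15.45 [ 0.57  0.88 -4.17] [-1.67 -0.24  0.01]
124 1015
```

View pics/m4.png

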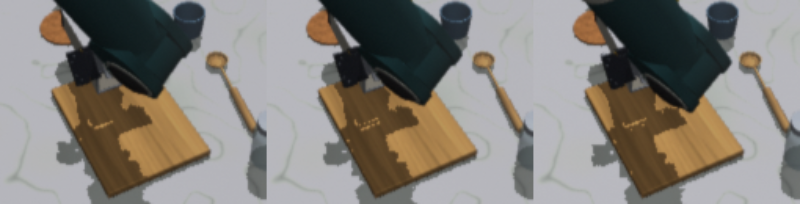

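```bash
python3 - <<'E'
from h import *
a=robot.grab_frame("wrist")[:,:,::-1]; b=robot.grab_frame("top")[:,:,::-1]; s=robot.grab_frame("side")[:,:,::-1]
s=cv2.resize(s[150:250,130:264],(512,382)); b=cv2.resize(b[170:300,120:293],(512,385))
print(robot.get_state()["force"])
cv2.imwrite("pics/m5.png",cv2.resize(np.vstack([np.hstack([a,s[:382].copy() if 0 else cv2.resize(s,(512,384))]),np.hstack([cv2.resize(b,(512,384)),np.zeros_like(a)])]),(800,600)))
E
```

```text
[-0.68998544 -0.12486821 -3.87696233]
```

View pics/m5.png

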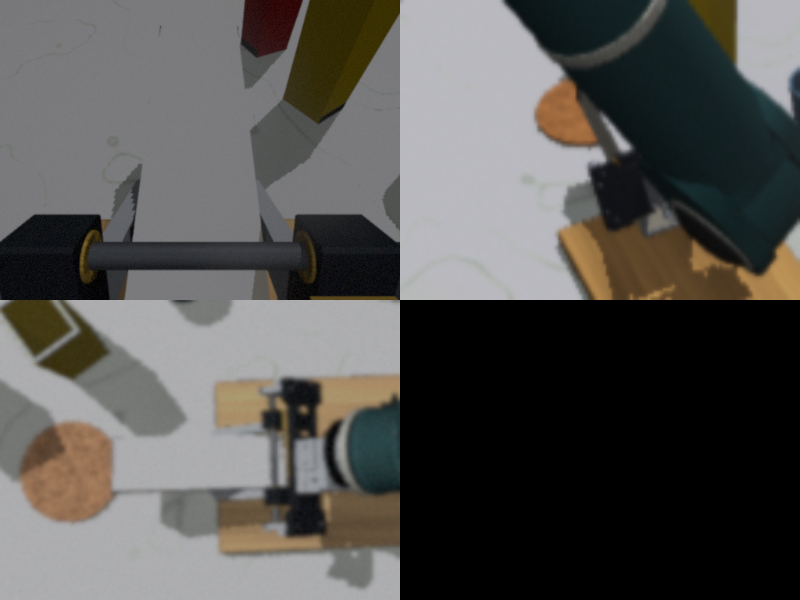

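```bash
python3 - <<'E'
from h import *
s=robot.get_state(); g=np.array(s["ee_pos"]); W=cam("wrist");T=cam("top");S=cam("side")
def pt(phi,x,y,z):  # pot x' up when tipped
    t=np.radians(102-phi); zp=-np.sin(t)*EY+np.cos(t)*Z; xp=np.cos(t)*EY+np.sin(t)*Z
    return g+(z-H)*zp+x*xp+y*EX
for phi in(-5,0,5,10,15,20):
    f=[pt(phi,.026,y,0) for y in(-.031,.031)]+[pt(phi,.04,0,.2),pt(phi,-.026,-.031,0)]
    print(phi,"wrist/800-montage",(proj(W,f[:2])*.78).round().tolist(),"top",proj(T,f[:2]).round(1).tolist(),"side foot",proj(S,f).round(0).tolist(),"lipz",pt(phi,-.04,0,.2)[2].round(3))
E
```

```text
-5 wrist/800-montage [[157.0, 19.0], [237.0, 19.0]] top [[168.7, 252.4], [168.7, 228.7]] side foot [[187.0, 172.0], [204.0, 166.0], [220.0, 215.0], [187.0, 180.0]] lipz 0.028
0 wrist/800-montage [[159.0, 30.0], [235.0, 30.0]] top [[167.6, 252.6], [167.6, 229.1]] side foot [[187.0, 173.0], [204.0, 168.0], [220.0, 213.0], [187.0, 183.0]] lipz 0.033
5 wrist/800-montage [[161.0, 40.0], [233.0, 40.0]] top [[166.9, 252.8], [166.9, 229.5]] side foot [[187.0, 175.0], [204.0, 170.0], [220.0, 211.0], [188.0, 186.0]] lipz 0.038
10 wrist/800-montage [[163.0, 51.0], [231.0, 51.0]] top [[166.6, 252.9], [166.7, 229.9]] side foot [[187.0, 177.0], [204.0, 172.0], [219.0, 209.0], [188.0, 188.0]] lipz 0.043
15 wrist/800-montage [[164.0, 61.0], [230.0, 61.0]] top [[166.8, 253.0], [166.8, 230.3]] side foot [[187.0, 180.0], [204.0, 174.0], [219.0, 207.0], [189.0, 191.0]] lipz 0.049
20 wrist/800-montage [[166.0, 72.0], [228.0, 72.0]] top [[167.3, 253.2], [167.3, 230.6]] side foot [[187.0, 182.0], [204.0, 177.0], [218.0, 205.0], [190.0, 194.0]] lipz 0.055
```

The wrist picture shows the foot edge at row 25 of the montage. That matches no slip (predicted 30), so the pot really is at 102°. The mouth is hidden behind the arm, so I'll draw the pot back 35 mm, still over the board, and look at what changes.

```bash
python3 - <<'E'
from h import *
M=B+.105*EY+.072*Z
p,r=tipped(M,102,1); robot.move_linear(p,velocity=.08); robot.pause(.3)
s=robot.get_state();print(s["time"],s["force"],s["moment"])
a=robot.grab_frame("side")[:,:,::-1]; b=robot.grab_frame("top")[:,:,::-1]
cv2.imwrite("pics/m6.png",np.hstack([cv2.resize(a[170:300,150:300],(400,347),interpolation=2),cv2.resize(b[180:300,200:338],(400,347),interpolation=2)]))
E
```

```text
16.5417 [ 0.13949906 -0.59279364 -3.5529107 ] [-1.52364722 -0.17695105 -0.05132625]
```

View pics/m6.png

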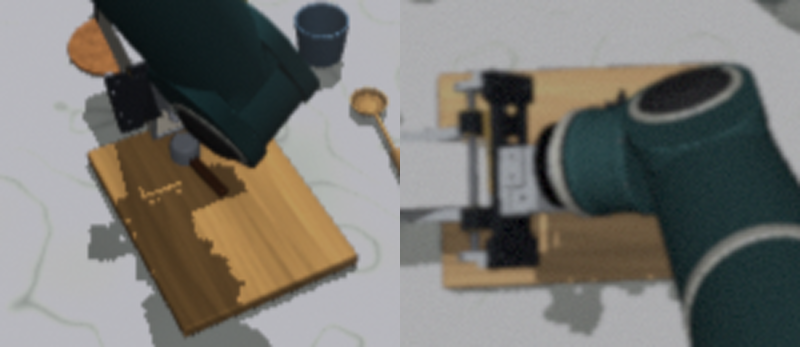

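The scoop lies on the board. In the left crop its bowl is at (183,148) and its handle runs to (228,195), just ahead of the pot's lip. I'll draw the pot back, raise it, set it upright on the mat and let go.

```bash
python3 - <<'E'
from h import *
M=B+.105*EY+.072*Z; g=POT+np.array([.002,-.001,H]); R0=Rtool(YAW,A)
st=lambda m:print(m,*(np.round(robot.get_state()[k],3) for k in("time","opening","ee_pos","force")))
p,r=tipped(M+.06*EY,102,1); robot.move_linear(p,velocity=.1); robot.move_linear(p+.07*Z,velocity=.15)
for k in(.75,.5,.25,0):
    robot.move_ptp((1-k)*(g+.11*Z)+k*(p+.09*Z),Rtool(YAW,A,np.radians(102*k)))
st("up")
robot.move_linear(g+.012*Z,velocity=.12,frame=R0)
print(robot.move_linear(g-.002*Z,velocity=.03,threshold=6)); st("down")
robot.gripper_to(.094); st("open")
robot.move_linear(robot.get_state()["ee_pos"]-.13*R0[:,2],velocity=.15); robot.move_linear(robot.get_state()["ee_pos"]+.1*Z,velocity=.2); 
robot.move_ptp(np.array([.42,.2,.5]),R0); 
q=robot.ik(np.array([.3,-.25,.4]),np.diag([1.,-1,-1])); print(q)
robot.move_ptp(np.array([.3,-.25,.4]),np.diag([1.,-1,-1]));st("clear")
a=robot.grab_frame("side")[:,:,::-1]; b=robot.grab_frame("top")[:,:,::-1]
cv2.imwrite("pics/side7.png",a);cv2.imwrite("pics/top7.png",b)
cv2.imwrite("pics/m7.png",np.hstack([cv2.resize(a[110:300,130:350],(400,345),interpolation=2),cv2.resize(b[190:300,190:317],(400,346),interpolation=2)[:345]]))
E
```

```text
up 20.408 0.062 [0.466 0.361 0.25 ] [ 0.39  -1.246 -3.238]
True
down 21.808 0.062 [0.465 0.362 0.141] [3.216 0.365 2.884]
open 22.483 0.094 [0.465 0.362 0.14 ] [-0.877  0.608  0.023]
[-0.47513294 -0.33086723  0.84846488  1.89328574  0.24738122  1.47461615
 -1.24945715]
clear 27.458 0.094 [ 0.301 -0.249  0.4  ] [-0.373 -0.007 -0.483]
```

View pics/m7.png

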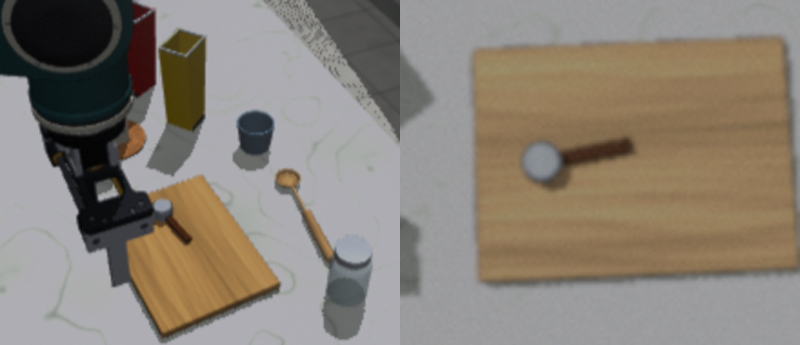

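The pot is away and the scoop lies brim-down, with its dome up, on the board. In the right crop the bowl is at (142,161) and the handle end at (232,146). I'll measure it by segmentation, check it against the given sizes, and check the pot as well.

```bash
python3 - <<'E'
from h import *
im=cv2.imread("pics/top7.png"); C=cam("top"); v=im[190:300,190:317].astype(int)
hs=cv2.cvtColor(im,cv2.COLOR_BGR2HSV)[190:300,190:317]
def big(m):
    n,l,s,c=cv2.connectedComponentsWithStats(m.astype(np.uint8)); k=1+s[1:,4].argmax(); return np.argwhere(l==k)[:,::-1]+[190,190]
roi=np.zeros(v.shape[:2],bool); roi[30:65,38:80]=1
hd=big((v.max(2)<75)&roi); bw=big((hs[:,:,1]<60)&roi)
P=ground(C,hd,.027); b=ground(C,[bw.mean(0)],.035)[0]
c=P.mean(0); d=np.linalg.svd(P-c)[2][0]; d*=np.sign(d@(c-b)); e=(P-c)@d
print("n",len(hd),len(bw),"handle c",c,"dir",d,"len",np.ptp(e),"end",c+d*e.max(),"bowl",b,"dist",np.linalg.norm((c-b)[:2]))
print("perp off bowl",np.cross(d[:2],(b-c)[:2]))
np.save("sc.npy",np.r_[b,c,d,c+d*e.max()])
d2=(c-b)[:2]/np.linalg.norm((c-b)[:2])
for fl in(1,-1):
    y=fl*np.array([-d2[1],d2[0],0]);z=-Z;R=np.c_[np.cross(y,z),y,z]
    print(fl,robot.ik(np.r_[c[:2],.04],R),robot.ik(np.array([.505,-.327,.03]),R))
# pot check: rim
A_=im[215:275,95:175]; cv2.imwrite("pics/pot7.png",A_)
print([x[0].round(1).tolist() for x in [proj(C,[q]) for q in ([.498,.40,.206],[.498,.325,.206],[.432,.325,.206],[.432,.40,.206])]])
E
```

```text
n 83 138 handle c [0.49179923 0.05941998 0.027     ] dir [ 2.29845385e-01 -9.73227157e-01  2.53198610e-16] len 0.0647506983081617 end [0.49933997 0.02749044 0.027     ] bowl [0.48300857 0.10792877 0.035     ] dist 0.049298871048940485
perp off bowl 0.0025942146621451383
1 [-0.78968655  0.59083237  0.75770882  2.08428379 -0.63042566  0.70685172
  0.56216957] [ 0.12933323  0.68660094  0.53088704  1.81694123 -0.47973014  0.76895803
  1.09263271]
-1 [-1.0000002   0.7802926   1.0795061   2.08937244 -0.94025268  0.87564156
 -2.31661314] [ 0.0696006   0.71247747  0.616779    1.81891504 -0.56036467  0.79150843
 -1.98493052]
[[115.0, 228.9], [145.0, 229.5], [143.2, 256.3], [112.8, 255.7]]<stdin>:11: DeprecationWarning: Arrays of 2-dimensional vectors are deprecated. Use arrays of 3-dimensional vectors instead. (deprecated in NumPy 2.0)
```

The bowl-to-handle distance is 49 mm (expected 52), and the handle is 65 mm long (expected 67). That agrees, so I grip the handle and lay the scoop on the plate.

```bash
python3 - <<'E'
from h import *
s=np.load("sc.npy"); c=s[3:5]; a=np.radians(12); d=np.array([np.sin(a),-np.cos(a)])
y=np.array([-d[1],d[0],0]); R=np.c_[np.cross(y,-Z),y,-Z]
st=lambda m:print(m,*(np.round(robot.get_state()[k],3) for k in("time","opening","grasp_force","ee_pos","force")))
robot.gripper_to(.05)
robot.move_ptp(np.r_[c,.16],R); robot.move_linear(np.r_[c,.06],velocity=.12)
print(robot.move_linear(np.r_[c,.0385],velocity=.04,threshold=5)); st("at")
zp=robot.get_state()["ee_pos"][2]
robot.gripper_to(.004); st("closed")
robot.move_linear(np.r_[c,.16],velocity=.12); st("lift")
t=np.array([.5047,-.3274])+.0175*d
robot.move_ptp(np.r_[t,.16],R); st("over plate")
for n in("side","wrist","top"): cv2.imwrite(f"pics/{n}8.png",robot.grab_frame(n)[:,:,::-1])
cv2.imwrite("pics/m8.png",cv2.resize(np.hstack([cv2.imread("pics/side8.png"),cv2.imread("pics/wrist8.png")]),(800,300)))
print("zp",zp)
E
```

```text
False
at 31.658 0.05 0.0 [0.492 0.059 0.038] [-0.464 -0.439  0.018]
closed 32.308 0.013 29.935 [0.492 0.059 0.039] [ 0.195 -0.243  1.815]
lift 33.467 0.014 29.927 [0.491 0.059 0.159] [-0.734 -0.093 -1.691]
over plate 34.967 0.014 29.927 [ 0.509 -0.343  0.16 ] [-0.28  -0.069 -0.442]
zp 0.03849298434025764
```

```bash
python3 - <<'E'
from h import *
st=lambda m:print(m,*(np.round(robot.get_state()[k],3) for k in("time","opening","ee_pos","force")))
p=np.array(robot.get_state()["ee_pos"])
robot.move_linear(np.r_[p[:2],.04],velocity=.1)
print(robot.move_linear(np.r_[p[:2],.0258],velocity=.03,threshold=4)); st("down")
robot.gripper_to(.035); st("open")
robot.move_linear(np.r_[p[:2],.16],velocity=.1)
robot.move_ptp(np.array([.3,.0,.45]),np.array(robot.get_state()["tool_rot"])); robot.pause(.3); st("clear")
a=robot.grab_frame("side")[:,:,::-1]; b=robot.grab_frame("top")[:,:,::-1]
cv2.imwrite("pics/side9.png",a);cv2.imwrite("pics/top9.png",b)
cv2.imwrite("pics/m9.png",np.hstack([cv2.resize(a[130:380,130:340],(380,452),interpolation=2),cv2.resize(np.vstack([b[200:270,90:190],b[200:270,330:430]]),(323,452),interpolation=2)]))
E
```

```text
True
down 36.958 0.014 [ 0.509 -0.343  0.026] [-0.796 -0.204  7.41 ]
open 37.5 0.035 [ 0.509 -0.343  0.025] [-0.257  0.008 -0.809]
clear 41.1 0.035 [ 0.3  -0.    0.45] [-0.261  0.863 -0.533]
```

View pics/m9.png

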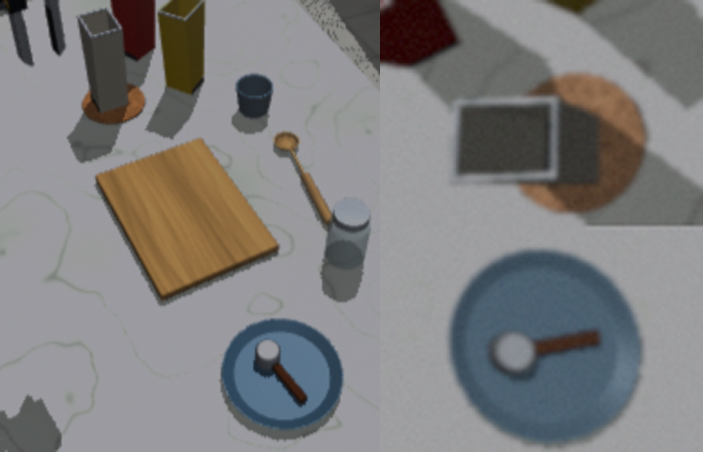

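The pot stands upright on the mat, with its rim at (507,140) in the upper right crop. The scoop lies well inside the plate, bowl at (513,352) and handle end at (598,337) in the lower right crop. The cup, jar and spoon look undisturbed. Handing in.

```bash
python3 -c "
from rig import robot
print(robot.sign_off())"
```

```text
the job is handed in; nothing more can be done
None
```

The scoop was tipped out onto the board and now lies inside the plate's rim, the pot stands empty and upright on its mat, the cup, jar and spoon look unmoved in the last pictures, and the job was handed in at about 41 s; no verdict was returned.

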